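# Open the strut-assisted weight chest in the soil laboratory

## Robot

A 6-joint arm with a two-finger parallel gripper is mounted at the origin on the work surface. World frame = base frame: x ahead of the robot, y to its left, z up, the work surface at z = 0. Lengths are in m, angles in rad, forces in N, time in s.
With the tool pointing down it reaches from about 0.375 to 0.975 m from the base axis. Payload 3.8 kg.
Tool frame: the origin (TCP) lies midway between the tips of the shut fingers; the grasp point (between the pads) lies 19 mm behind it; z points along the fingers, y is the line along which they close (so a half turn about z gives the same grasp; the last joint's range is limited). The gripper opens to 85 mm and grips with 20 to 120 N. Pads are 22 mm wide; open, the fingers measure 114 mm over their backs; the gripper's body (76 mm by 85 mm) begins 54 mm behind the grasp point. The pads swing forward as they close: fully open they stand 13 mm farther back than shut.
Start: joints at [1.116, 0.264, 1.604, -0, 1.274, -0.037], TCP at [0.274, 0.617, 0.231] pointing down, gripper open.
Joint ranges: [-2.63, 2.63], [-0.94, 2.18], [0.31, 2.57], [-1.31, 4.45], [0, 2.66], [-2.55, 2.55]. Speed limits (rad/s): [2.57, 2.57, 3.14, 3.14, 3.14, 3.14].

## Interface

Orientations are given as a rotation vector (axis times angle).
In Python, from workcell import bot gives the robot as it stands.
- The arm moves only by the tool step_arm, never from a script. Its argument "motion" is a list of rows, each a list of 5 numbers: the finger opening in cm, from 0 to 8.54, then the shift along the tool's x, y, z in cm, then the turn about the tool's z in degrees. In form: [[claw, dx, dy, dz, twist], ...]. A call has 1 to 20 rows; each row is the pose to reach, as a shift and turn from the pose commanded when the call began, along the tool's axes at that moment; what a row does not reach only later rows make up. A row lasts 1/10 s, in which the tool goes at most 50 mm and 8.59 degrees, less where a joint would pass 70% of its speed; a pose out of reach is approached as far as the arm can. A call with a gripper value outside its range is refused whole. The fingers move at their own pace and stop on an object; "force" is the grip in N (left out, the last holds). Time passes only in rows, so rows that repeat a pose let the fingers close. It gives the time, the measured TCP pose, the force, the opening and the grip force at its end, in the units of the state.
- bot.read_state(): the state, without advancing time (a new reading comes with each control period).
- bot.read_camera(name): name is "side" or "top"; returns (picture, depth): 400x640x3 uint8, red, green, blue; 400x640 float32, m along the optical axis (not along the pixel's ray), 0 where there is no reading.
- bot.calibration(name): a dict with "mtx" (3x3 intrinsics, pixels), "origin" and "orientation" of the camera in the world. Camera axes: x right, y up, looking along -z (the intrinsics and any distortion apply to the point x, -y, -z); pixel columns grow to the right and rows downward; lengths in m; the calibration is good to about 2 mm. A picture is of the moment at which its call begins. calibration takes no time and is no camera call.
- bot.finish_job(): hands the job in; it is judged then, once.
The state is a dict: "time": time; "q": joint angles; "joint_vel": joint speeds; "joint_torque": joint torques, N m; "tool_pos": TCP position; "tcp_rot": TCP orientation; "wrist_force": force on the tool from outside, world axes, zero at the start; "torque": the same for the moment, N m; "width": opening from 0.0 (shut) to 1.0 (fully open); "grip_force": force on a finger pad.
Only numpy, scipy, OpenCV 4.12 (cv2) and the standard library are available. Lean on these libraries where they do the work, as an engineer would, in place of code of your own. Each camera call takes 0.05 s, during which the arm holds its last target. There are 200 camera calls.

## Task

Open the wider of the two grey chests, the one that holds the slotted weights: take the tab on the front of its lid and swing the lid up past its balance point, so that its gas struts push it fully open and hold it there, then let go. Leave the narrower case shut and do not disturb the dial gauge stand on top of it.

Things in the scene. Friction and masses are not known exactly. Their poses are not given: they have to be found in the camera images.
- chest_lid (a joint): Angle of the wide chest's lid, rad: 0 shut, 1.3 fully open. Grey steel box fixed to the bench, 200 mm deep, 280 wide, 110 high, plus a 12 mm flat lid (0.8 kg) hinged at the rear top edge, away from the robot; the front rises. Below the balance point (0.45 to 0.6 rad) it falls shut; above it two side gas struts slowly push it fully open and hold it. Lifting the tab takes about 3 N.
- chest_lid_grip (a point): Grip point on the wide chest's tab: a level dark steel bar at the middle of the lid's front edge, 60 mm long, 36 wide, 12 thick, free air beside and below. Point: centre of width and thickness, 42 mm before the lid's edge, 116 mm above the bench when shut. Axes turn with the lid; shut: x level towards the hinge, z up. Hinge line: parallel to y, 242 mm along +x and 6 mm along -z from here.
- case_lid (a joint): Angle of the narrow case's lid, rad: 0 shut. The case is made like the chest, with the same depth, height, tab and struts, but is only 170 mm wide. It stands left or right of the chest, 0.4 to 0.6 m away centre to centre. It must stay shut.
- gauge: Dial gauge on a post with a round steel base, loose, 135 mm high, base 84 mm across, standing on the narrow case's lid. Origin at the middle of the underside of its base, z up. To be left where it is.
Mind the look-alikes: they are no part of the job. Leave any blue or orange look-alike of the gauge alone.

How it is judged:
By the outcome, as a careful person would: the job done as asked, in the order asked, and still so for the second after the job is handed in, with the robot touching nothing.
It also fails if it takes over 38 s, if anything falls off the work surface, if the arm or the gripper's body presses on something with over 40 N, if the wrist force passes 120 N, or if a joint passes its speed limit or range.

## Working session

There is one attempt and no reset: what is moved stays moved. The work goes in short steps, Python scripts to look and compute and a tool call to move; the robot and the scene stay as the last step left them, time stands still between calls to the robot, and variables do not carry over. Pictures are saved under pics/ and viewed, at most 10 in all, crops included, and the job is handed in when it is done.

Besides the shell and the picture viewer there is one more tool, called after ">>>" as name(argument=value, ...) on one line, values as JSON. step_arm: Moves the arm, as the interface text tells. Its arguments: {"type":"object","properties":{"motion":{"type":"array","items":{"type":"array","items":{"type":"number"}}},"force":{"type":"number"}},"required":["motion"]}

```bash
ls; mkdir -p pics
cat > h.py <<'E'
import numpy as np, cv2
from workcell import bot
from scipy.spatial.transform import Rotation as R
def cal(n):
    c=bot.calibration(n); o=np.array(c["orientation"],float)
    Rm=o if o.shape==(3,3) else R.from_rotvec(o).as_matrix()
    return np.array(c["mtx"]),np.array(c["origin"]),Rm
def cloud(n,depth):
    K,o,Rm=cal(n); v,u=np.mgrid[0:depth.shape[0],0:depth.shape[1]]
    p=np.stack([(u-K[0,2])/K[0,0]*depth,-(v-K[1,2])/K[1,1]*depth,-depth],-1)
    return p@Rm.T+o
def shot(n,tag):
    im,d=bot.read_camera(n); cv2.imwrite(f"pics/{tag}.png",im[...,::-1]); np.savez(f"pics/{tag}.npz",im=im,d=d); return im,d
E
python3 - <<'E'
from h import *
for n in("top","side"):
    print(bot.calibration(n)); shot(n,n+"0")
print(bot.read_state())
E
```

```text
pics
{'mtx': array([[377.3631021 ,   0.        , 324.67617643],
       [  0.        , 377.3631021 , 204.92122246],
       [  0.        ,   0.        ,   1.        ]]), 'origin': array([ 0.47238588, -0.05517723,  1.1153737 ]), 'orientation': array([ 0.080223  , -0.1109175 , -1.55555865])}
{'mtx': array([[509.75605183,   0.        , 319.4497937 ],
       [  0.        , 509.75605183, 206.78109503],
       [  0.        ,   0.        ,   1.        ]]), 'origin': array([ 0.25167872, -0.96632894,  0.898661  ]), 'orientation': array([ 0.87383153, -0.15069274, -0.31855618])}
{'time': 0.1, 'q': array([ 1.11611294e+00,  2.64701465e-01,  1.60529240e+00,  6.52224131e-06,
        1.27370516e+00, -3.68817334e-02]), 'joint_vel': array([-0.00049188, -0.00214019, -0.00072546,  0.00087635, -0.00274936,
       -0.00123338]), 'joint_torque': array([ 1.55107596e-04, -5.16709328e+01, -3.68589699e+01, -5.37480673e-05,
        6.42658590e-03, -2.81136232e-05]), 'tool_pos': array([0.27356818, 0.61632395, 0.23004092]), 'tcp_rot': array([-0.65141347, -3.07278321,  0.00320633]), 'wrist_force': array([-0.31659004,  0.72031254, -0.47371553]), 'torque': array([-0.01141829, -0.0524072 , -0.00201696]), 'grip_force': 0.0, 'width': 1.0002725164804493}
```

View pics/top0.png

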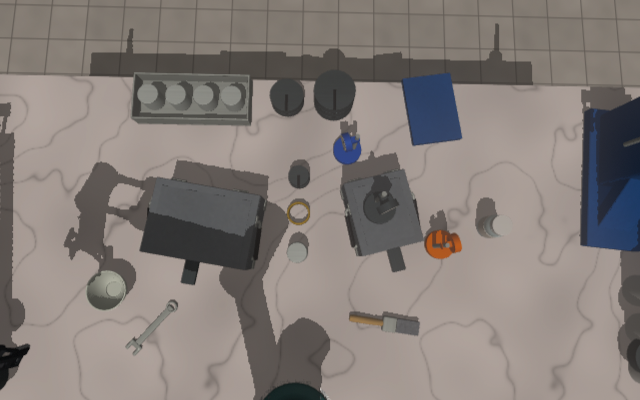

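View pics/side0.png

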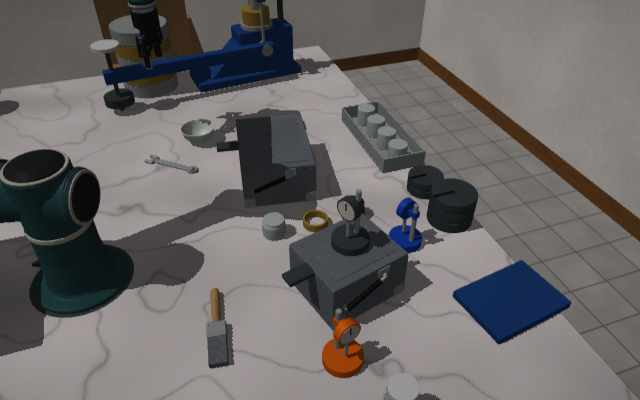

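The top view shows the wide chest at about (203,223) with its tab at (190,272). The narrow case is at (383,213) with the grey gauge on it, and the blue and orange look-alikes stand nearby. Next I measure the tab and lid from the depth image.

Run:
```python
from h import *
f=np.load("pics/top0.npz"); P=cloud("top",f["d"])
z=P[...,2]
m=((z>0.112)&(z<0.133)).astype(np.uint8); 
m[:, :120]=0; m[:,290:]=0; m[:160]=0; m[300:]=0
n,l,s,c=cv2.connectedComponentsWithStats(m)
k=1+np.argmax(s[1:,4]); print(s[1:],z[l==k].mean())
mm=(l==k).astype(np.uint8)
body=cv2.morphologyEx(mm,cv2.MORPH_OPEN,np.ones((27,27),np.uint8))
q=P[body>0][:,:2].astype(np.float32)
r=cv2.minAreaRect(q); print("lid",r,cv2.boxPoints(r), "z",z[body>0].mean())
tab=cv2.morphologyEx(mm&(1-cv2.dilate(body,np.ones((5,5)))),cv2.MORPH_OPEN,np.ones((5,5),np.uint8))
n,l,s,c=cv2.connectedComponentsWithStats(tab)
for i in range(1,n):
    t=P[l==i]; r2=cv2.minAreaRect(t[:,:2].astype(np.float32)); print("tab",s[i],c[i],t.mean(0),t[:,2].std(),r2,cv2.boxPoints(r2))
im=f["im"][...,::-1].copy(); im[body>0,2]=255; im[tab>0,1]=255
cv2.imwrite("pics/m.png",cv2.resize(im[150:310,110:300],None,fx=4,fy=4)[:600])
```

```text
[[ 139  177  122  108 8591]] 0.12439332123599939
lid ((0.0, 0.0), (0.0, 0.0), 0.0) [[0. 0.]
 [0. 0.]
 [0. 0.]
 [0. 0.]] z nan
tab [ 140  178  120  106 8499] [200.09036357 224.56077186] [0.53806473 0.2508438  0.12442739] 0.002133452155883974 ((0.5175902843475342, 0.25641360878944397), (0.2857784330844879, 0.2642669081687927), 80.87162017822266) [[0.3644613  0.13629663]
 [0.62538135 0.09437144]
 [0.67071927 0.3765306 ]
 [0.40979922 0.41845578]]<stdin>:11: RuntimeWarning: Mean of empty slice.
  ret = ret.dtype.type(ret / rcount)
```

View pics/m.png

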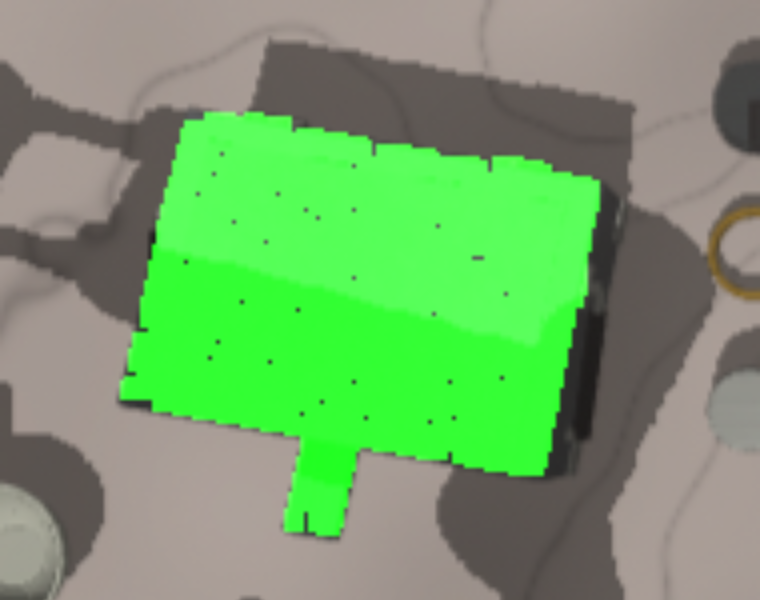

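The mask covers the lid and its tab cleanly, but depth dropouts broke the opening step. I'll close the holes first, then split the lid from the tab.

Run:
```python
from h import *
f=np.load("pics/top0.npz"); P=cloud("top",f["d"]); z=P[...,2]
K,o,Rm=cal("top")
m=((z>0.112)&(z<0.133)).astype(np.uint8)
m[:, :120]=0; m[:,290:]=0; m[:160]=0; m[300:]=0
m=cv2.morphologyEx(m,cv2.MORPH_CLOSE,np.ones((5,5),np.uint8))
body=cv2.morphologyEx(m,cv2.MORPH_OPEN,np.ones((27,27),np.uint8))
el=cv2.getStructuringElement(cv2.MORPH_ELLIPSE,(27,27)); body=cv2.morphologyEx(m,cv2.MORPH_OPEN,el)
def plane(mask,h):
    v,u=np.nonzero(mask); d=np.stack([(u-K[0,2])/K[0,0],-(v-K[1,2])/K[1,1],-np.ones(len(u))],-1)@Rm.T
    return (o+d*((h-o[2])/d[:,2])[:,None])[:,:2].astype(np.float32)
lid=plane(body,.122); r=cv2.minAreaRect(lid); print("lid",r)
t=m&(1-cv2.dilate(body,np.ones((3,3),np.uint8))); n,l,s,c=cv2.connectedComponentsWithStats(t)
k=[i for i in range(1,n) if s[i,4]>80]; print(s[k],c[k])
k=max(k,key=lambda i:c[i][1])
tp=plane(l==k,.122); rt=cv2.minAreaRect(tp); print("tab",rt,"depth z",np.median(z[l==k]))
# yaw
b=cv2.boxPoints(r); e=[b[1]-b[0],b[2]-b[1]]; e=min(e,key=np.linalg.norm); e=e/np.linalg.norm(e); e*=np.sign(e[0])
side=np.array([-e[1],e[0]]); print("yaw deg",np.degrees(np.arctan2(e[1],e[0])))
a=lid@e; s_=lid@side; print("lid extents",np.ptp(a),np.ptp(s_)); 
ta=tp@e; ts=tp@side; print("tab along: min",ta.min(),"lid front",np.percentile(a,1),"tab mid side",(ts.min()+ts.max())/2,"lid mid",(s_.min()+s_.max())/2,np.ptp(ts))
C=np.array(r[0]); print("grip by lid centre",C-e*(0.1+0.042),"by tab",e*(ta.min()+.018)+side*(ts.min()+ts.max())/2)
s=bot.read_state(); T=R.from_rotvec(s["tcp_rot"]).as_matrix(); print(T.round(3),s["tool_pos"])
```

```text
lid ((0.542946994304657, 0.25054746866226196), (0.28509411215782166, 0.21066220104694366), 80.68443298339844)
[[181 262  18  23 293]] [[189.19453925 273.43686007]]
tab ((0.4120221436023712, 0.27288854122161865), (0.03741840645670891, 0.051907069981098175), 80.5747299194336) depth z 0.12331497526266633
yaw deg -9.315565
lid extents 0.21066219 0.28509408
tab along: min 0.33644208 lid front 0.3976264 tab mid side 0.33601308 lid mid 0.33513108 0.037411332
grip by lid centre [0.40281972 0.27353328] by tab [0.4041587 0.2742074]
[[-0.914  0.406 -0.001]
 [ 0.406  0.914 -0.002]
 [ 0.    -0.002 -1.   ]] [0.27356818 0.61632395 0.23004092]
```

>>> step_arm(motion=[[8.5, -4, -4, 1, -5], [8.5, -8, -8, 2, -10], [8.5, -12, -12, 3, -14.7], [8.5, -16, -16, 3, -14.7], [8.5, -19, -19, 3, -14.7], [8.5, -22, -22, 3, -14.7], [8.5, -24, -24.2, 3, -14.7], [8.5, -25.8, -26, 3, -14.7], [8.5, -25.8, -26, 3, -14.7], [8.5, -25.8, -26, 3, -14.7], [8.5, -25.8, -26, 3, -14.7]], force=40)

```text
time: 1.2
tool_pos: [0.4039, 0.2753, 0.2011]
tcp_rot: [-0.252, -3.131, -0.0]
wrist_force: [0.6, -0.1, -0.4]
width: 0.995
grip_force: 0.0
```

Run:
```python
from h import *
im,_=shot("top","top1"); im2,_=shot("side","side1")
a=cv2.resize(im[170:320,110:310],None,fx=2,fy=2)[...,::-1]; b=cv2.resize(im2[70:220,180:380],None,fx=2,fy=2)[...,::-1]
cv2.imwrite("pics/c1.png",np.hstack([a,b]))
s=bot.read_state(); T=R.from_rotvec(s["tcp_rot"]).as_matrix(); print(T.round(3),s["tool_pos"],s["wrist_force"],s["q"])
e=np.array([.4035,.274,.097])-s["tool_pos"]; print("remaining in tool cm",(T.T@e*100).round(2), "tool y deg",np.degrees(np.arctan2(T[1,1],T[0,1])))
```

```text
[[-0.987  0.159 -0.   ]
 [ 0.159  0.987  0.   ]
 [ 0.     0.    -1.   ]] [0.40379131 0.27559618 0.20114625] [ 0.81928818  0.80741317 -0.50607994] [ 5.47750715e-01 -7.04017155e-02  2.02571424e+00  2.92206865e-04
  1.18650276e+00 -8.63422086e-01]
remaining in tool cm [-0.   -0.16 10.41] tool y deg 80.84796662157456
```

View pics/c1.png

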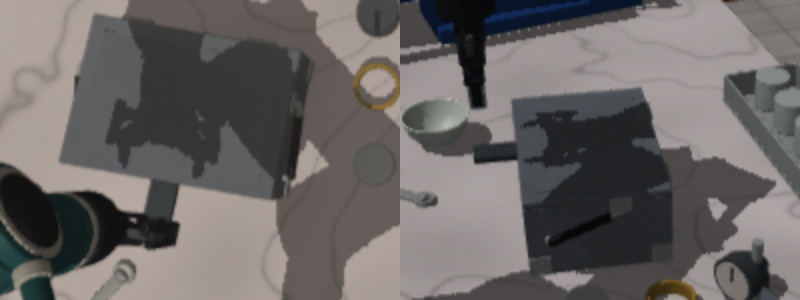

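The crop shows the gripper at about raw (190,286), while the tab is at (190,272). I'll project the TCP into both views to check this against parallax.

Run:
```python
from h import *
p=bot.read_state()["tool_pos"]
for n,org,sc,off in(("top",(110,170),2,0),("side",(180,70),2,400)):
    K,o,Rm=cal(n)
    for nm,w in(("tcp",p),("grip+.019",p+[0,0,.019]),("+.15",p+[0,0,.15]),("tab grip",np.array([.4035,.274,.122]))):
        c=Rm.T@(w-o); u=K[0,0]*c[0]/-c[2]+K[0,2]; v=K[1,1]*-c[1]/-c[2]+K[1,2]
        print(n,nm,"raw",(round(u,1),round(v,1)),"crop",(round((u-org[0])*sc+off),round((v-org[1])*sc)))
f=np.load("pics/top1.npz"); P=cloud("top",f["d"]); z=P[...,2]
m=(z>.17)&(z<.30)&(P[...,1]>.1)&(P[...,1]<.4)&(P[...,0]>.25)&(P[...,0]<.6); q=P[m]; print(len(q),q.min(0),q.max(0),q.mean(0))
```

```text
top tcp raw (np.float64(176.7), np.float64(278.7)) crop (133, 217)
top grip+.019 raw (np.float64(173.7), np.float64(279.2)) crop (127, 218)
top +.15 raw (np.float64(148.6), np.float64(284.2)) crop (77, 228)
top tab grip raw (np.float64(188.7), np.float64(276.5)) crop (157, 213)
side tcp raw (np.float64(219.3), np.float64(119.7)) crop (479, 99)
side grip+.019 raw (np.float64(218.4), np.float64(113.5)) crop (477, 87)
side +.15 raw (np.float64(211.9), np.float64(67.5)) crop (464, -5)
side tab grip raw (np.float64(222.8), np.float64(144.7)) crop (486, 149)
218 [0.38101063 0.20205733 0.21601631] [0.41790478 0.25506683 0.29994456] [0.39936862 0.22514144 0.28068627]
```

The projections agree: TCP and tab line up, and the visible blob is just the near finger. Now I descend over the tab and close.

>>> step_arm(motion=[[8.5, 0, -0.1, 3, 0], [8.5, 0, -0.1, 6, 0], [8.5, 0, -0.1, 8.5, 0], [8.5, 0, -0.1, 10.4, 0], [8.5, 0, -0.1, 10.4, 0], [8.5, 0, -0.1, 10.4, 0], [3, 0, -0.1, 10.4, 0], [3, 0, -0.1, 10.4, 0], [3, 0, -0.1, 10.4, 0], [3, 0, -0.1, 10.4, 0], [3, 0, -0.1, 10.4, 0], [3, 0, -0.1, 10.4, 0], [3, 0, -0.1, 10.4, 0], [3, 0, -0.1, 10.4, 0]], force=40)

```text
time: 2.7
tool_pos: [0.4045, 0.2734, 0.0985]
tcp_rot: [0.253, 3.13, -0.0]
wrist_force: [-1.2, -2.8, 5.8]
width: 0.413
grip_force: 40.6
```

The opening is about 35 mm, which matches the 36 mm tab. Now the first part of the arc, to 0.3 rad.

>>> step_arm(motion=[[3, 0, 0, -0.6, 0], [3, -0.05, 0, -1.2, 0], [3, -0.1, 0, -1.8, 0], [3, -0.2, 0, -2.4, 0], [3, -0.3, 0, -3.2, 0], [3, -0.45, 0, -4.0, 0], [3, -0.6, 0, -4.8, 0], [3, -0.8, 0, -5.6, 0], [3, -1.05, 0, -6.4, 0], [3, -1.26, 0, -7.1, 0], [3, -1.26, 0, -7.1, 0]])

```text
time: 3.8
tool_pos: [0.4167, 0.2713, 0.1693]
tcp_rot: [0.253, 3.131, -0.001]
wrist_force: [1.8, -3.0, -3.4]
width: 0.409
grip_force: 40.7
```

Run:
```python
from h import *
im2,d=shot("side","side2"); cv2.imwrite("pics/c2.png",cv2.resize(im2[40:220,160:380],None,fx=3,fy=3)[...,::-1])
s=bot.read_state(); print(s["wrist_force"],s["torque"],s["tool_pos"])
```

```text
[ 2.13517965 -2.82945544 -2.39223497] [-0.50321506 -0.11631458 -0.02414791] [0.41642572 0.27137941 0.16869955]
```

View pics/c2.png

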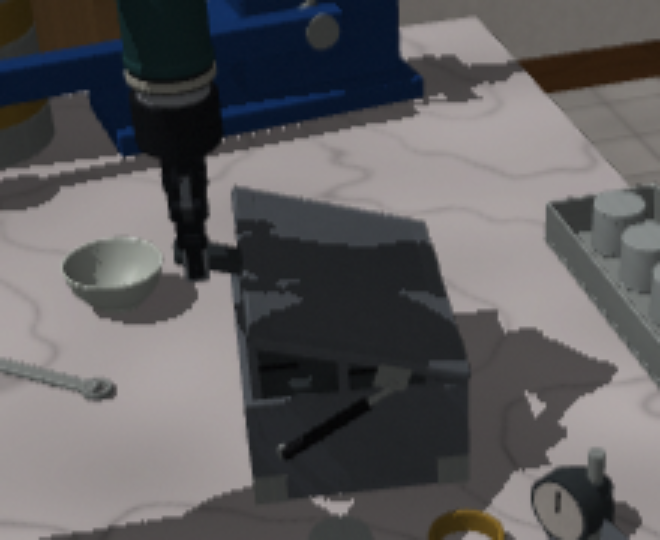

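The lid is up about 0.3 rad with the tab at (210,258) in the pads, and forces are low. I continue to about 0.74 rad.

>>> step_arm(motion=[[3, -0.4, 0, -1.1, 0], [3, -0.88, 0, -2.25, 0], [3, -1.4, 0, -3.3, 0], [3, -2.0, 0, -4.4, 0], [3, -2.6, 0, -5.4, 0], [3, -3.3, 0, -6.4, 0], [3, -4.0, 0, -7.4, 0], [3, -4.8, 0, -8.3, 0], [3, -5.5, 0, -9.05, 0], [3, -5.5, 0, -9.05, 0], [3, -5.5, 0, -9.05, 0]])

```text
time: 4.95
tool_pos: [0.4716, 0.2623, 0.2599]
tcp_rot: [0.253, 3.13, -0.001]
wrist_force: [-0.3, -5.7, -0.8]
width: 0.413
grip_force: 43.5
```

Run:
```python
from h import *
im2,d=shot("side","side3"); cv2.imwrite("pics/c3.png",cv2.resize(im2[20:220,160:380],None,fx=3,fy=3)[...,::-1])
s=bot.read_state(); print(s["wrist_force"],s["torque"],s["tool_pos"],s["q"])
```

```text
[-0.49316236 -5.83937666 -0.74408422] [-0.83244311  0.12866578 -0.03748776] [0.47157432 0.26229212 0.25987858] [ 4.62107355e-01 -1.05679353e-02  1.85837721e+00 -1.08540075e-03
  1.29311816e+00 -9.47017630e-01]
```

View pics/c3.png

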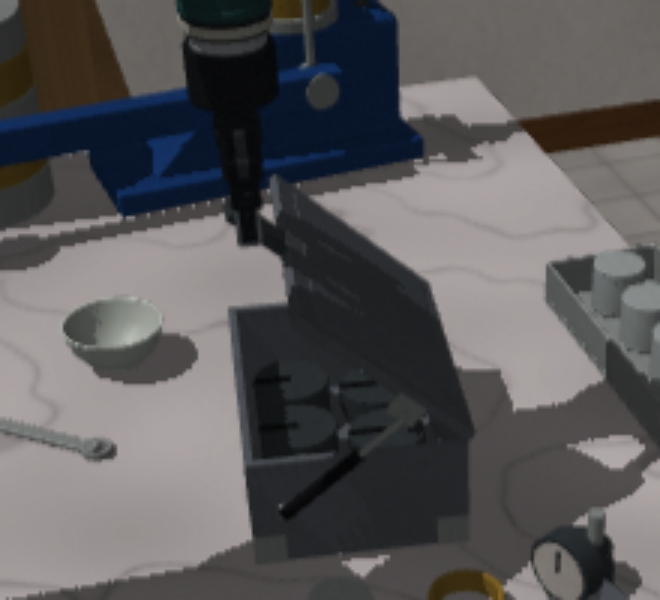

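The lid is at about 0.74 rad, past balance, and the wrist force is near zero. I open the fingers and back straight away from the chest.

>>> step_arm(motion=[[8.5, 0, 0, 0, 0], [8.5, 0, 0, 0, 0], [8.5, 0, 0, 0, 0], [8.5, 1.5, 0, 0, 0], [8.5, 4, 0, 0, 0], [8.5, 7, 0, 0, 0], [8.5, 10, 0, 0, 0], [8.5, 10, 0, 0, 0], [8.5, 10, 0, 0, 0], [8.5, 10, 0, 0, 0], [8.5, 10, 0, 0, 0], [8.5, 10, 0, 0, 0], [8.5, 10, 0, 0, 0], [8.5, 10, 0, 0, 0], [8.5, 10, 0, 0, 0], [8.5, 10, 0, 0, 0], [8.5, 10, 0, 0, 0], [8.5, 10, 0, 0, 0], [8.5, 10, 0, 0, 0], [8.5, 10, 0, 0, 0]])

```text
time: 7.0
tool_pos: [0.372, 0.2789, 0.2588]
tcp_rot: [0.253, 3.131, 0.0]
wrist_force: [0.5, 0.8, -0.0]
width: 0.991
grip_force: 0.0
```

>>> step_arm(motion=[[8.5, 0, 0, 0, 0], [8.5, 0, 0, 0, 0], [8.5, 0, 0, 0, 0], [8.5, 0, 0, 0, 0], [8.5, 0, 0, 0, 0], [8.5, 0, 0, 0, 0], [8.5, 0, 0, 0, 0], [8.5, 0, 0, 0, 0], [8.5, 0, 0, 0, 0], [8.5, 0, 0, 0, 0]])

```text
time: 8.0
tool_pos: [0.372, 0.2788, 0.2588]
tcp_rot: [-0.253, -3.131, 0.0]
wrist_force: [0.1, -0.0, 0.4]
width: 0.992
grip_force: 0.0
```

Run:
```python
from h import *
im2,d=shot("side","side4"); cv2.imwrite("pics/c4.png",im2[...,::-1])
P=cloud("side",d); z=P[...,2]
m=(P[...,0]>.42)&(P[...,0]<.75)&(P[...,1]>.1)&(P[...,1]<.4)&(z>.15)&(z<.45); q=P[m]@np.array([[.987,.162,0],[-.162,.987,0],[0,0,1]]).T
print(len(q),q.min(0),q.max(0))
s=bot.read_state(); print(s["time"],s["wrist_force"],s["tool_pos"])
```

```text
578 [ 5.78150887e-01 -3.14099934e-04  1.51710556e-01] [0.69558341 0.2897221  0.36603526]
8.05 [-0.048917   -1.01244075 -0.09067428] [0.37204999 0.27882677 0.25878794]
```

View pics/c4.png

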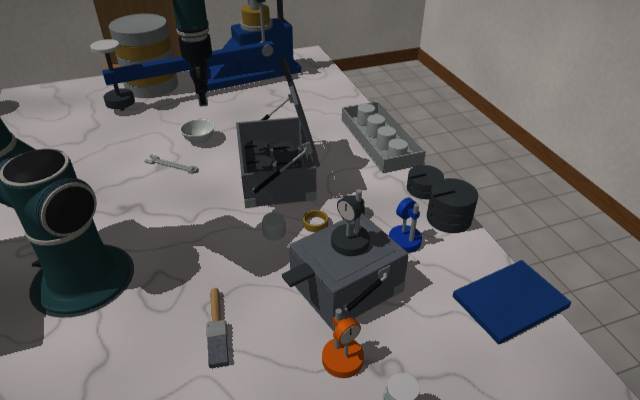

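The lid (around (300,110)) stands fully open; its top at 0.366 m matches 1.3 rad. The case is shut and the gauge hasn't moved from (350,235). I'll wait one more second to settle, then hand in.

>>> step_arm(motion=[[8.5, 0, 0, 0, 0], [8.5, 0, 0, 0, 0], [8.5, 0, 0, 0, 0], [8.5, 0, 0, 0, 0], [8.5, 0, 0, 0, 0], [8.5, 0, 0, 0, 0], [8.5, 0, 0, 0, 0], [8.5, 0, 0, 0, 0], [8.5, 0, 0, 0, 0], [8.5, 0, 0, 0, 0]])

```text
time: 9.05
tool_pos: [0.372, 0.2788, 0.2588]
tcp_rot: [-0.253, -3.131, 0.0]
wrist_force: [0.2, -0.3, -0.8]
width: 0.994
grip_force: 0.0
```

```bash
python3 -c "
from workcell import bot
print(bot.finish_job())"
```

```text
the job is handed in; nothing more can be done
None
```

The wide chest's lid is fully open on its struts and released, the narrow case is still shut with its gauge stand in place, and I handed the job in at about 9 s.

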